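# Snap the detachable handle onto the frying pan

### The job

The cast-iron frying pan has been washed with its detachable handle off. Pick the handle up, slide its steel tube onto the stub of the pan, with the hole in the tube upwards, and push it home until the brass spring button pops up through the hole, then let go and leave the handle locked on. Do not shove the pan across the worktop, and leave the turner, the tin, the spice jar and the garlic as they are.

Things in the scene. Friction and masses are not known exactly. Their poses are not given: they have to be found in the camera images.
- pan: Black cast-iron frying pan, loose, about 2.4 kg, on its base: 206 mm across the rim, 48 mm high, a loop handle at the back (to x = -139 mm). Origin: centre of its underside; z up, +x from its centre along the handle stub: a level flat-oval steel bar, 22 mm wide, 11 mm thick, axis 34 mm above the underside, from a collar (38 wide, 26 high, face at x = 112 mm) to a rounded tip at x = 170 mm.
- stub_tip (a point): Tip of the pan's steel stub, on its axis (pan frame x 170, y 0, z 34 mm). The tube is slid on here along the pan's -x. Wall cabinets hang over the back of the worktop (from x = 0.58 m in the world, 0.45 m above it): keep lifts low there, some 50 mm is plenty.
- button_seat (a point): Point fixed on the pan on the axis of the brass button, 8.5 mm above the stub's axis (pan frame x 143.5, y 0, z 42.5 mm): where the middle of the tube's hole belongs.
- pan_button (a joint): Brass spring button, 10 mm across, standing 6.5 mm out of the top of the stub, 26.5 mm from the stub's tip. 0 m = fully up; grows as it is pressed down, at most 0.0078. Spring 1.5 N when up, 4.5 N at 6 mm. The tube holds it at about 0.003 to 0.0065 while passing over it; it springs back to 0 in the tube's hole.
- handle: The pan's handle, loose, 0.17 kg, lying on the worktop, hole upwards. Origin: centre of its underside; z up, +x towards the open end of its steel tube (x 30 to 95 mm, outside 31 wide, 20 mm thick). Dark wooden grip from x = 30 to -93 mm, 28 wide, 20 mm thick: take it from above near x = -10 mm. A hanging loop behind reaches x = -115 mm. When on the pan, its x points oppopoint to the pan's x.
- tube_mouth (a point): Centre of the tube's open end, on the tube's axis (handle frame x 95, y 0, z 10 mm). Bore 25 wide, 14 high, 65 mm deep. The last 10 mm of its top wall is a lip bent up 5 mm that rides up over the button. Sliding on takes about 5 to 15 N.
- tube_hole (a point): Middle of the 15 mm hole in the tube's 3 mm top wall (handle frame x 65, y 0, z 18.5 mm). With the hole centred on the button the tube's end is 1.5 mm from the pan's collar; the button has 2.5 mm play in the hole each way, so the tube may also touch the collar.
- turner: Flat wooden turner lying on the worktop, 311 x 61 x 15 mm. Origin: centre of its underside, x along its length. Not to be disturbed.
- tomato_tin: Tin, 76 mm across, 58 mm high, standing. Origin: centre of its underside. Not to be disturbed.
- spice_jar: Slim spice jar with a black lid, 41 mm across, 105 mm high, standing. Origin: centre of its underside. Not to be disturbed.
- garlic: Garlic bulb, about 50 mm each way, standing. Origin: centre of its underside. Not to be disturbed.

How it is judged:
On the way:
1. the tube is on the stub and holds the spring button down (value of joint pan_button above 0.0025 m and x of tube_mouth in the frame of pan below 0.15 m and angle between the x axis of handle and the x axis of pan, either way round below 0.12 rad).
At the end, for the whole second after the job is handed in: The handle is on the stub, its hole within 6 mm of its place over the button and its axis within 0.12 rad of the stub's, the button has sprung up through the hole to within 1.5 mm of fully up, the pan stands level (0.05 rad), and the pan and the handle are at rest (distance between tube_hole and button_seat below 0.006 m and value of joint pan_button below 0.0015 m and angle between the x axis of handle and the x axis of pan, either way round below 0.12 rad and angle between pan's own z axis and vertical below 0.05 rad and linear speed of each of handle, pan below 0.02 m/s); the robot touches nothing.
It fails at once if the pan is shoved more than 50 mm from where it stood (distance of pan from where it was at the start of the episode above 0.05 m).
It fails at once if the wooden turner is moved more than 40 mm (distance of turner from where it was at the start of the episode above 0.04 m).
It fails at once if the tin is moved more than 40 mm or tipped over (distance of tomato_tin from where it was at the start of the episode above 0.04 m or angle between tomato_tin's own z axis and vertical above 0.5 rad).
It fails at once if the spice jar is moved more than 40 mm or tipped over (distance of spice_jar from where it was at the start of the episode above 0.04 m or angle between spice_jar's own z axis and vertical above 0.5 rad).
It fails at once if the garlic bulb is moved more than 40 mm or tipped over (distance of garlic from where it was at the start of the episode above 0.04 m or angle between garlic's own z axis and vertical above 0.5 rad).
It also fails if it takes over 40 s, if anything falls off the work surface, if the arm or the gripper's body presses on something with over 40 N, if the wrist force passes 120 N, or if a joint passes its speed limit or range.

### The arm

A 6-joint arm with a two-finger parallel gripper is mounted at the origin on a cart in front of the work surface, level with it; the furniture and walls round the work are solid. World frame = base frame: x ahead of the robot, y to its left, z up, the work surface at z = 0. Lengths are in m, angles in rad, forces in N, time in s.
With the tool pointing down it reaches from about 0.325 to 0.9 m from the base axis. Payload 6.1 kg.
Tool frame: the origin (TCP) lies where the fingers leave the gripper's body, on its centre line; the fingertips stand 70 mm ahead of it and the grasp point (between the pads) lies 51 mm ahead of it; z points along the fingers, y is the line along which they close (so a half turn about z gives the same grasp; the last joint's range is limited). The gripper opens to 87 mm and grips with 3 to 60 N. Pads are 19 mm wide; open, the fingers measure 117 mm over their backs; the gripper's body (75 mm by 190 mm) begins 51 mm behind the grasp point.
Start: joints at [1.031, 0.22, 1.526, -0, 1.395, -0.126], TCP at [0.251, 0.572, 0.292] pointing down, gripper open.
Joint ranges: [-2.98, 2.98], [-0.91, 2.08], [0.09, 2.57], [-1.24, 4.39], [0.2, 2.65], [-2.68, 2.68]. Speed limits (rad/s): [2.57, 2.57, 3.01, 3.14, 3.14, 3.14].

### API

Orientations are given as a unit quaternion [x, y, z, w].
In Python, from workcell import ctrl, grab_frame gives the robot as it stands (ctrl), with the cameras as plain functions.
- The arm moves only by the tool creep_tool, called after ">>>" as name(argument=value, ...) on one line, values as JSON. Schema: {"type":"object","properties":{"ticks":{"type":"string"},"squeeze":{"type":"number"},"only":{"type":"string"},"quiet":{"type":"boolean"},"lines":{"type":"string"}},"required":["ticks"],"additionalProperties":false}. ticks is a string of 1 to 20 rows, parted by semicolons, with the numbers parted by commas; each row has 7 numbers: dx, dy, dz in a scale on which 1.0 is 0.8 m, then a rotation vector rx, ry, rz in a scale on which 1.0 is 4 rad, then the finger opening in m; each row is the pose to reach, as a shift and turn from the pose commanded when the call began, along the tool's axes at that moment; what a row does not reach only later rows make up. A row lasts 1/10 s, in which the tool goes at most 0.05 m and 0.15 rad, less where a joint would pass 70% of its speed; a pose out of reach is approached as far as the arm can. The fingers move at their own pace and stop on an object; squeeze is the grip in N (left out, the last holds). Time passes only in rows, so rows that do not move let the fingers close. The tool returns the time, the measured TCP pose, the force, the opening and the grip force at its end. only (a regular expression) keeps the lines of the reply that match it, lines (a string "A,B") keeps lines A to B, and quiet returns only ok. A shift or turn number past 1, either way, is cut back to 1. Input that does not fit is refused with a message, and nothing moves.
- ctrl.get_state(): the state, without advancing time (a new reading comes with each control period).
- grab_frame(name): name is "scene" or "top" or "wrist"; returns a dict with "color" (384x512x3 uint8, blue, green, red), "mtx" (3x3 intrinsics, pixels), "world_to_cam" (4x4, takes a point from world to camera coordinates). Camera axes: x right, y down, z forward; pixel columns grow to the right and rows downward; lengths in m; the calibration is good to about 2 mm. A picture is of the moment at which its call begins. There is no depth.
- ctrl.hand_in(): hands the job in; it is judged then, once.
The state is a dict: "clock": time; "q": joint angles; "joint_vel": joint speeds; "joint_efforts": joint torques, N m; "position": TCP position; "orientation": TCP orientation; "ft_force": force on the tool from outside, world axes, zero at the start; "moment": the same for the moment, N m; "finger_gap": finger opening in m; "finger_force": force on a finger pad.
Only numpy, scipy, OpenCV 4.12 (cv2) and the standard library are available. Lean on these libraries where they do the work, as an engineer would, in place of code of your own. Each camera call takes 0.05 s, during which the arm holds its last target. There are 200 camera calls.

## Working session

There is one attempt and no reset: what is moved stays moved. The work goes in short steps, Python scripts to look and compute and a tool call to move; the robot and the scene stay as the last step left them, time stands still between calls to the robot, and variables do not carry over. Pictures are saved under pics/ and viewed, at most 10 in all, crops included, and the job is handed in when it is done.

```bash
ls; mkdir -p pics
```

Run:
```python
from workcell import ctrl, grab_frame
import cv2,numpy as np
s=ctrl.get_state();print(s)
for n in("top","scene"):
    f=grab_frame(n);cv2.imwrite(f"pics/{n}0.png",f["color"]);np.savez(f"{n}.npz",K=f["mtx"],T=f["world_to_cam"]);print(f["mtx"],f["world_to_cam"])
```

```text
pics
workcell.py
{'clock': 0.0, 'q': array([ 1.03091248e+00,  2.21227468e-01,  1.52761526e+00,  2.45509236e-06,
        1.39468460e+00, -1.26077162e-01]), 'joint_vel': array([-0.00020239, -0.00105702, -0.00131731, -0.00058146,  0.00216709,
       -0.0014472 ]), 'joint_efforts': array([ 1.85729659e-03, -4.94638824e+01, -3.87360513e+01,  6.97517116e-02,
        5.77438809e-02, -1.50962633e-04]), 'position': array([0.25104981, 0.57183358, 0.29113409]), 'orientation': array([ 2.05430394e-01,  9.78671251e-01, -9.13811399e-04, -3.17327990e-04]), 'ft_force': array([ 0.30250793, -0.37506832,  0.459056  ]), 'moment': array([ 0.0113629 , -0.00366843,  0.00843067]), 'finger_force': 0.0, 'finger_gap': 0.08701481536655846}
[[411.11633383   0.         251.82233016]
 [  0.         411.11633383 193.47408683]
 [  0.           0.           1.        ]] [[-0.02085058 -0.99978024  0.00217204  0.08543215]
 [-0.98781954  0.02026596 -0.15427848  0.5287493 ]
 [ 0.15420056 -0.00536238 -0.98802502  1.33575048]
 [ 0.          0.          0.          1.        ]]
[[450.68115453   0.         254.21160126]
 [  0.         450.68115453 193.39935213]
 [  0.           0.           1.        ]] [[-4.74137289e-01 -8.80450260e-01  1.08238537e-03  3.17164105e-01]
 [-4.07652096e-01  2.18437540e-01 -8.86625518e-01  2.30078087e-01]
 [ 7.80393234e-01 -4.20823456e-01 -4.62486777e-01  1.26162449e+00]
 [ 0.00000000e+00  0.00000000e+00  0.00000000e+00  1.00000000e+00]]
```

Run:
```python
import cv2
a=cv2.imread("pics/top0.png");cv2.imwrite("pics/top0b.png",cv2.resize(a,(800,600),interpolation=cv2.INTER_CUBIC))
a=cv2.imread("pics/scene0.png");cv2.imwrite("pics/scene0b.png",cv2.resize(a,(800,600),interpolation=cv2.INTER_CUBIC))
```

```text
(no output)
```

View pics/top0b.png

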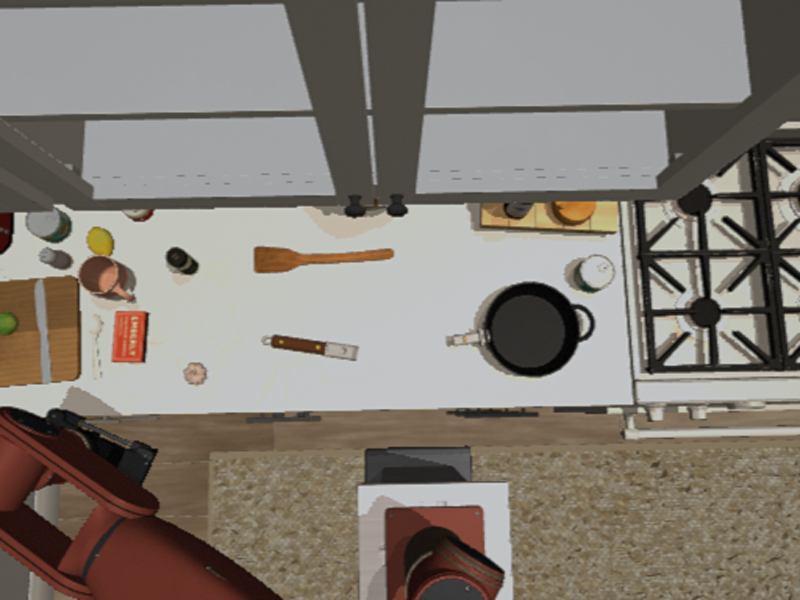

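View pics/scene0b.png

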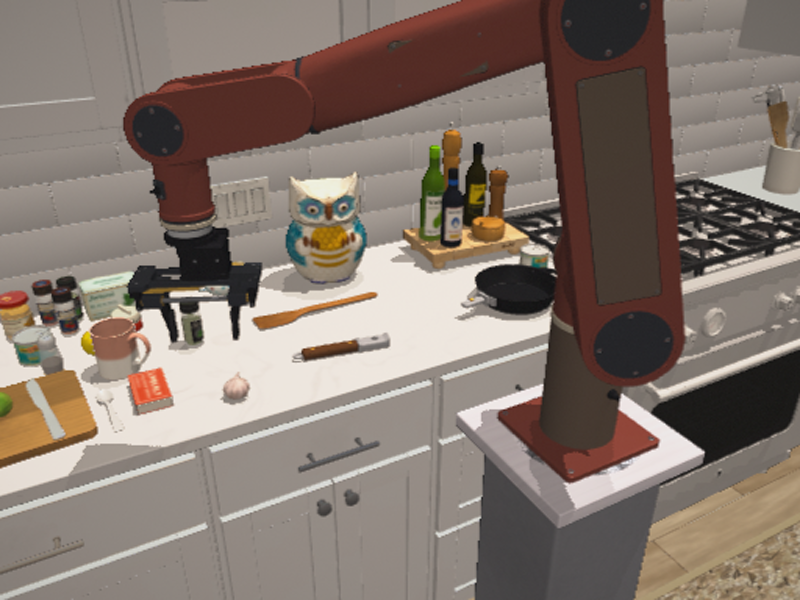

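The top picture shows the handle from its loop at (265,340) to its tube mouth at (357,352). The pan is centred near (530,328), with its stub tip at (447,341) facing the handle. The garlic is at (195,373) and the turner lies behind. Next I'll turn these into rough positions.

Create h.py:
```python
import numpy as np,cv2
from scipy.spatial.transform import Rotation as R
def back(K,T,uv,z):
    uv=np.atleast_2d(uv).astype(float);d=np.c_[(uv-[K[0,2],K[1,2]])/K[0,0],np.ones(len(uv))]@T[:3,:3]
    c=-T[:3,:3].T@T[:3,3];return c+d*((z-c[2])/d[:,2])[:,None]
def proj(K,T,P):
    p=np.atleast_2d(P)@T[:3,:3].T+T[:3,3];q=p@K.T;return q[:,:2]/q[:,2:]
```

Run:
```python
from h import *
f=np.load("top.npz");g=lambda uv,z:print(uv,back(f["K"],f["T"],np.array(uv)*.64,z).round(3))
g([(265,340),(275,341),(328,349),(357,347),(355,358)],.02)
g([(447,341)],.034);g([(530,328)],.04);g([(195,380)],.02)
import numpy as np
from workcell import ctrl, grab_frame
s=ctrl.get_state();print(R.from_quat(s["orientation"]).as_matrix().round(3))
a=cv2.imread("pics/top0.png")[195:250,160:390];cv2.imwrite("pics/c1.png",cv2.resize(a,None,fx=3.47,fy=3.47,interpolation=cv2.INTER_CUBIC))
```

```text
[(265, 340), (275, 341), (328, 349), (357, 347), (355, 358)] [[0.457 0.353 0.02 ]
 [0.455 0.331 0.02 ]
 [0.435 0.217 0.02 ]
 [0.438 0.155 0.02 ]
 [0.414 0.159 0.02 ]]
[(447, 341)] [[ 0.446 -0.038  0.034]]
[(530, 328)] [[ 0.469 -0.215  0.04 ]]
[(195, 380)] [[0.375 0.501 0.02 ]]
[[-0.916  0.402 -0.001]
 [ 0.402  0.916 -0.002]
 [ 0.    -0.002 -1.   ]]
```

View pics/c1.png

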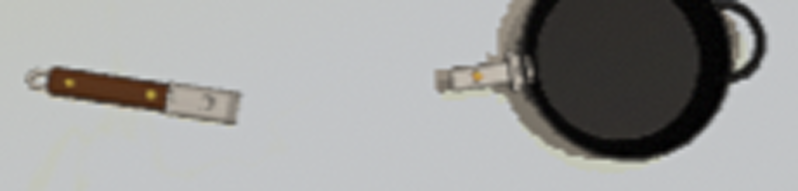

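The crop shows the handle pointing at the pan side, with its hole up at (208,101). The stub runs from its tip at (437,79) to the collar at (520,70), and the button is at (477,76). I'll move above the handle and look with the wrist camera.

Careful with the scale: shifts go in shares of 0.8 m and turns go in shares of 4 rad. That gives: -0.301 m / 0.8 = -0.3763, -0.05 m / 0.8 = -0.0625, 1.323 rad / 4 = 0.3308.

>>> creep_tool(ticks="-0.0625,-0.0438,0.0125,0,0,0.0375,0.087;-0.125,-0.0875,0.0125,0,0,0.075,0.087;-0.175,-0.1188,0.0125,0,0,0.1125,0.087;-0.225,-0.1563,0.0125,0,0,0.15,0.087;-0.2625,-0.1813,0.0125,0,0,0.1875,0.087;-0.3,-0.2063,0.0125,0,0,0.225,0.087;-0.3375,-0.2375,0.0125,0,0,0.2625,0.087;-0.375,-0.26,0.0125,0,0,0.3,0.087;-0.3763,-0.26,0.0125,0,0,0.3308,0.087;-0.3763,-0.26,0.0125,0,0,0.3308,0.087;-0.3763,-0.26,0.0125,0,0,0.3308,0.087;-0.3763,-0.26,0.0125,0,0,0.3308,0.087")

```text
clock: 1.3
position: [0.4428, 0.2613, 0.282]
orientation: [0.762, 0.647, -0.0, -0.0]
ft_force: [0.9, 0.5, -0.3]
finger_gap: 0.0872
finger_force: 0.0
```

Run:
```python
from h import *
from workcell import ctrl, grab_frame
f=grab_frame("wrist");s=ctrl.get_state();np.savez("w1.npz",K=f["mtx"],T=f["world_to_cam"]);cv2.imwrite("pics/w1.png",f["color"])
print(s["position"],R.from_quat(s["orientation"]).as_matrix().round(4),s["q"])
print(f["mtx"],f["world_to_cam"])
print(proj(f["mtx"],f["world_to_cam"],[[.426,.157,.01],[.455,.331,.01],[.446,-.038,.034]]))
```

```text
[0.44275762 0.26140474 0.2820827 ] [[ 1.620e-01  9.868e-01 -4.000e-04]
 [ 9.868e-01 -1.620e-01 -1.000e-04]
 [-1.000e-04 -4.000e-04 -1.000e+00]] [ 3.79820376e-01 -3.86560550e-02  1.82312397e+00  7.77457394e-05
  1.35751625e+00  5.42539800e-01]
[[293.5059055    0.         255.95277309]
 [  0.         293.5059055  191.09250963]
 [  0.           0.           1.        ]] [[ 0.98675167 -0.16223412 -0.00111148 -0.39457863]
 [-0.15657525 -0.95408243  0.25536428  0.29104777]
 [-0.04248924 -0.25180709 -0.96684427  0.46524587]
 [ 0.          0.          0.          1.        ]]
[[256.17087164 247.96510916]
 [256.52063192 113.37666287]
 [291.78459715 375.77086371]]
```

View pics/w1.png

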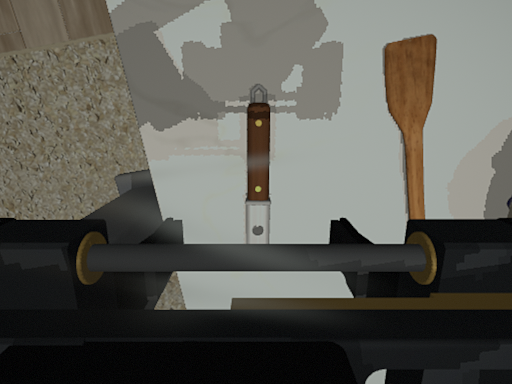

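The wrist picture shows the handle lying along the tool's x axis. The grip's rear end is at (258,103), the wood/tube joint at (258,200) and the hole at (258,230). I'll work out its pose from these.

Run:
```python
from h import *
f=np.load("w1.npz");P=back(f["K"],f["T"],[(258.5,103),(258.3,200.5),(258,230)],.02)
print(P.round(4),np.diff(P,axis=0),np.linalg.norm(np.diff(P,axis=0),axis=1))
a=cv2.imread("pics/w1.png");hsv=cv2.cvtColor(a,cv2.COLOR_BGR2HSV)
m=((hsv[...,1]>120)&(hsv[...,2]<140)&(hsv[...,2]>25)).astype(np.uint8);m[:,:230]=0;m[:,290:]=0;m[:90]=0;m[215:]=0
v,u=np.nonzero(m);print(v.min(),v.max())
for r in range(105,200,12):
    c=u[v==r];print(r,c.min(),c.max())
g=cv2.cvtColor(a,cv2.COLOR_BGR2GRAY)
for r in (206,212,218,240):print(r,g[r,238:280])
print(g[222:242,250:267])
```

```text
[[0.4591 0.3421 0.02  ]
 [0.44   0.2258 0.02  ]
 [0.4332 0.1864 0.02  ]] [[-0.01911937 -0.11634422  0.        ]
 [-0.00677637 -0.03932034  0.        ]] [0.11790474 0.03989998]
103 199
105 250 267
117 248 268
129 248 269
141 248 268
153 252 253Traceback (most recent call last):
  File "<stdin>", line 8, in <module>
    return umr_minimum(a, axis, None, out, keepdims, initial, where)
ValueError: zero-size array to reduction operation minimum which has no identity
```

To row units: 0.2085 m / 0.8 = 0.2606, 0.05 m / 0.8 = 0.0625.

>>> creep_tool(ticks="0,0.0025,0.0625,0,0,0,0.087;0,0.0025,0.125,0,0,0,0.07;0,0.0025,0.175,0,0,0,0.06;0,0.0025,0.2125,0,0,0,0.06;0,0.0025,0.2375,0,0,0,0.06;0,0.0025,0.25,0,0,0,0.06;0,0.0025,0.2606,0,0,0,0.06;0,0.0025,0.2606,0,0,0,0.06;0,0.0025,0.2606,0,0,0,0.06;0,0.0025,0.2606,0,0,0,0.01;0,0.0025,0.2606,0,0,0,0.01;0,0.0025,0.2606,0,0,0,0.01;0,0.0025,0.2606,0,0,0,0.01;0,0.0025,0.2606,0,0,0,0.01;0,0.0025,0.2606,0,0,0,0.01;0,0.0025,0.2606,0,0,0,0.01;0,0.0025,0.2606,0,0,0,0.01;0,0.0025,0.2606,0,0,0,0.01", squeeze=50)

```text
clock: 3.15
position: [0.4453, 0.2605, 0.0739]
orientation: [0.763, 0.646, 0.0, 0.0]
ft_force: [-0.1, -0.7, 2.9]
finger_gap: 0.0271
finger_force: 50.0
```

The handle is gripped. I'll lift it, turn it to the stub's heading (about 17°), and hold it beside the stub so the wrist camera can see it.

To row units: -0.409 m / 0.8 = -0.5113, -0.126 m / 0.8 = -0.1575, -0.04 rad / 4 = -0.01.

>>> creep_tool(ticks="0,0,-0.025,0,0,0,0.01;0,0,-0.0625,0,0,0,0.01;-0.025,0,-0.1125,0,0,-0.01,0.01;-0.075,0,-0.15,0,0,-0.025,0.01;-0.125,0,-0.1575,0,0,-0.04,0.01;-0.175,0,-0.1575,0,0,-0.055,0.01;-0.225,0,-0.1575,0,0,-0.065,0.01;-0.275,0,-0.1575,0,0,-0.0733,0.01;-0.325,0,-0.1575,0,0,-0.0733,0.01;-0.375,0,-0.1575,0,0,-0.0733,0.01;-0.425,0.0038,-0.1575,0,0,-0.0733,0.01;-0.4625,0.0063,-0.1575,0,0,-0.0733,0.01;-0.4875,0.0088,-0.1575,0,0,-0.0733,0.01;-0.5,0.0088,-0.1575,0,0,-0.0733,0.01;-0.5113,0.0088,-0.1575,0,0,-0.0733,0.01;-0.5113,0.0088,-0.1575,0,0,-0.0733,0.01;-0.5113,0.0088,-0.1575,0,0,-0.0733,0.01")

```text
clock: 4.85
position: [0.3845, -0.1434, 0.1995]
orientation: [0.661, 0.751, 0.0, -0.0]
ft_force: [0.0, -0.4, -2.3]
finger_gap: 0.0276
finger_force: 50.0
```

Run:
```python
from h import *
from workcell import ctrl, grab_frame
f=grab_frame("wrist");s=ctrl.get_state();np.savez("w2.npz",K=f["mtx"],T=f["world_to_cam"],p=s["position"],q=s["orientation"]);cv2.imwrite("pics/w2.png",f["color"])
print(s["position"],R.from_quat(s["orientation"]).as_matrix().round(4),s["finger_gap"])
cv2.imwrite("pics/w2b.png",cv2.resize(f["color"][:260,130:470],None,fx=2.3,fy=2.3,interpolation=cv2.INTER_CUBIC))
```

```text
[ 0.38459327 -0.14329688  0.19957284] [[-1.275e-01  9.918e-01 -3.000e-04]
 [ 9.918e-01  1.275e-01  5.000e-04]
 [ 6.000e-04 -2.000e-04 -1.000e+00]] 0.027454816102823708
```

View pics/w2b.png

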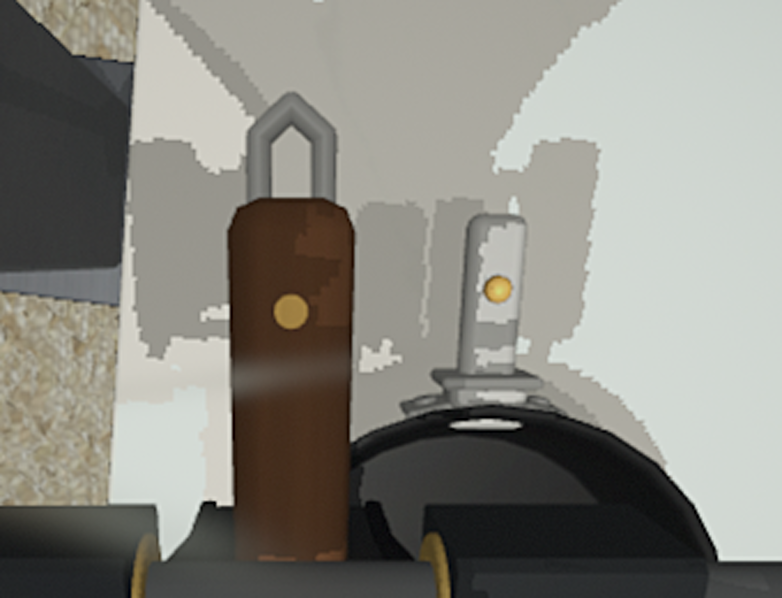

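The picture shows the stub with its tip end at (496,215), edges running from (465/526, 225) to (458/518, 370), the button at (498,289) and the collar face near y=372. The held handle's grip is centred on column 291.5 and its rear end is at y=198.

Create m.py:
```python
from h import *
f=np.load("w2.npz");K,T,p=f["K"],f["T"],f["p"];M=R.from_quat(f["q"]).as_matrix()
px=lambda a:(np.array(a,float)+.5)/2.3-.5+[130,0]
tool=lambda P:(P-p)@M
# handle in hand (tool frame), axis plane z_tool=.0639, top .0539
H=back(K,T,px([(230,300),(353,300),(236,540),(348,540),(291,311),(291.5,198)]),p[2]-.0539);print("handle tool mm\n",(tool(H)*1e3).round(1))
S=back(K,T,px([(465,230),(526,230),(458.5,365),(518.5,365),(496,215)]),.034)
a=(S[0]+S[1])/2;b=(S[2]+S[3])/2;print("widths",np.linalg.norm(S[0]-S[1]),np.linalg.norm(S[2]-S[3]))
B=back(K,T,px([(498,289)]),.046)[0];C=back(K,T,px([(488,372)]),.047)[0]
d=(a-b)/np.linalg.norm(a-b);print("stub dir yaw",np.degrees(np.arctan2(d[1],d[0])),"tool x yaw",np.degrees(np.arctan2(M[1,0],M[0,0])))
print("tip",S[4],"button",B,"a,b",a,b,"tip-button along",(S[4]-B)@d,"button lateral off axis",np.cross((B-a)[:2],d[:2]),"collar-tip",(S[4]-C)@d)
```

```bash
python3 m.py
```

```text
handle tool mm
 [[ 62.4 -12.3  53.9]
 [ 62.4  13.9  53.9]
 [  7.3 -12.2  53.9]
 [  7.3  14.   53.9]
 [ 60.1   0.7  53.9]
 [ 83.    0.8  53.9]]
widths 0.022329324875435624 0.023085928747538904
stub dir yaw 98.58950641453492 tool x yaw 97.32495810953344
tip [ 0.44829703 -0.04756795  0.034     ] button [ 0.45076477 -0.07333148  0.046     ] a,b [ 0.44917702 -0.05271831  0.034     ] [ 0.45659462 -0.10182574  0.034     ] tip-button along 0.025843128291382536 button lateral off axis -0.001508723948423655 collar-tip 0.05546060261687264m.py:11: DeprecationWarning: Arrays of 2-dimensional vectors are deprecated. Use arrays of 3-dimensional vectors instead. (deprecated in NumPy 2.0)
  print("tip",S[4],"button",B,"a,b",a,b,"tip-button along",(S[4]-B)@d,"button lateral off axis",np.cross((B-a)[:2],d[:2]),"collar-tip",(S[4]-C)@d)
```

```bash
python3 - <<'E' 2>/dev/null
from m import *
a=cv2.imread("pics/w2.png");g=cv2.GaussianBlur(cv2.cvtColor(a,cv2.COLOR_BGR2GRAY),(3,3),.6).astype(float)
dx=np.abs(np.gradient(g,axis=1))
def edge(r,c,w=3):
    cs=np.arange(int(round(c))-w,int(round(c))+w+1);k=dx[r,cs]**2;return (k*cs).sum()/k.sum()
rows=np.arange(99,159,3);out=[]
for r in rows:
    t=(r-99.5)/(158.2-99.5);l=edge(r,331.7-2.8*t);q=edge(r,358.2-3.3*t);out.append((l,q));
out=np.array(out);print(np.c_[rows,out].round(1))
for i in(0,1):
    P=back(K,T,np.c_[out[:,i],rows],.034);Q=(P-p)@M
    for _ in range(3):
        c=np.polyfit(Q[:,0],Q[:,1],1);e=np.abs(Q[:,1]-np.polyval(c,Q[:,0]));Q=Q[e<=2*np.median(e)+1e-4]
    print(i,"slope deg",np.degrees(np.arctan(c[0])),"y at x=90,40 mm",np.polyval(c,[.09,.04])*1e3,len(Q))
hsv=cv2.cvtColor(a,cv2.COLOR_BGR2HSV);m=(hsv[...,1]>90)&(hsv[...,0]>10)&(hsv[...,0]<32);m[:,:330]=0;m[:,365:]=0;m[:110]=0;m[140:]=0
v,u=np.nonzero(m);print("button px",u.mean(),v.mean(),len(u))
for z in(.042,.044,.046):print(z,((back(K,T,[(u.mean(),v.mean())],z)-p)@M*1e3).round(1))
print("tip tool",(tool(S[4])*1e3).round(1))
E
```

```text
handle tool mm
 [[ 62.4 -12.3  53.9]
 [ 62.4  13.9  53.9]
 [  7.3 -12.2  53.9]
 [  7.3  14.   53.9]
 [ 60.1   0.7  53.9]
 [ 83.    0.8  53.9]]
widths 0.022329324875435624 0.023085928747538904
stub dir yaw 98.58950641453492 tool x yaw 97.32495810953344
tip [ 0.44829703 -0.04756795  0.034     ] button [ 0.45076477 -0.07333148  0.046     ] a,b [ 0.44917702 -0.05271831  0.034     ] [ 0.45659462 -0.10182574  0.034     ] tip-button along 0.025843128291382536 button lateral off axis -0.001508723948423655 collar-tip 0.05546060261687264
[[ 99.  332.4 357.3]
 [102.  332.3 357.3]
 [105.  331.8 356.8]
 [108.  331.6 356.3]
 [111.  331.4 356.4]
 [114.  331.4 356.1]
 [117.  331.4 355.9]
 [120.  331.1 355.3]
 [123.  330.8 355.5]
 [126.  330.4 355.5]
 [129.  330.4 355.1]
 [132.  330.4 354.3]
 [135.  330.1 354.4]
 [138.  329.8 354.8]
 [141.  329.6 355.1]
 [144.  329.6 354.9]
 [147.  329.3 354.8]
 [150.  329.1 354.3]
 [153.  328.8 354.1]
 [156.  328.6 352.7]]
0 slope deg 0.1265900873720445 y at x=90,40 mm [64.83787001 64.72739914] 20
1 slope deg -1.7612345251204773 y at x=90,40 mm [85.28737534 86.82482668] 13
button px 346.00943396226415 125.27358490566037 106
0.042 [[ 60.8  75.6 157.6]]
0.044 [[ 60.9  75.  155.6]]
0.046 [[ 60.9  74.4 153.6]]
tip tool [ 86.7  75.4 165.6]
```

The clean left edge puts the stub parallel to the tool within about 0.2°. Its axis lies about 74 mm along tool y and the button about 61 mm along tool x. I'll go to the start of the insertion, 30 mm short of the tip, and check it from above.

To row units: 0.222 m / 0.8 = 0.2775, 0.074 m / 0.8 = 0.0925.

>>> creep_tool(ticks="0.0375,0.0125,0,0,0,0,0.01;0.0875,0.0313,0,0,0,0,0.01;0.1375,0.05,0,0,0,0,0.01;0.1875,0.0688,0,0,0,0,0.01;0.2375,0.0813,0,0,0,0,0.01;0.265,0.09,0.0125,0,0,0,0.01;0.2775,0.0925,0.05,0,0,0,0.01;0.2775,0.0925,0.0875,0,0,0,0.01;0.2775,0.0925,0.1125,0,0,0,0.01;0.2775,0.0925,0.125,0,0,0,0.01;0.2775,0.0925,0.1275,0,0,0,0.01;0.2775,0.0925,0.1275,0,0,0,0.01;0.2775,0.0925,0.1275,0,0,0,0.01")

```text
clock: 6.2
position: [0.4308, 0.0856, 0.099]
orientation: [0.661, 0.751, 0.001, 0.001]
ft_force: [0.5, -0.1, -1.2]
finger_gap: 0.0275
finger_force: 50.0
```

Run:
```python
from h import *
from workcell import ctrl, grab_frame
s=ctrl.get_state();M=R.from_quat(s["orientation"]).as_matrix();w=np.load("w2.npz")
print(s["position"],M.round(4),"shift in w2 tool",((s["position"]-w["p"])@R.from_quat(w["q"]).as_matrix()*1e3).round(2))
f=grab_frame("top");K,T=f["mtx"],f["world_to_cam"]
b=f["color"][195:245,225:345];cv2.imwrite("pics/c2.png",cv2.resize(b,None,fx=6.6,fy=6.6,interpolation=cv2.INTER_CUBIC))
# expected axis of the held tube: mouth & button, button top
print(((proj(K,T,[s["position"]+M@[-.105,0,.0639],s["position"]+M@[-.075,0,.0539],s["position"]+M@[-.222+.0609-.0,0,.052]])+.5-[225,195])*6.6))
```

```text
[0.43084788 0.08556007 0.09896656] [[-1.267e-01  9.919e-01  2.300e-03]
 [ 9.919e-01  1.267e-01  1.000e-04]
 [-2.000e-04  2.200e-03 -1.000e+00]] shift in w2 tool [221.04  75.07 100.72]
[[368.18574109 159.78634501]
 [310.45895805 166.75368679]
 [480.43529405 141.17810742]]
```

View pics/c2.png

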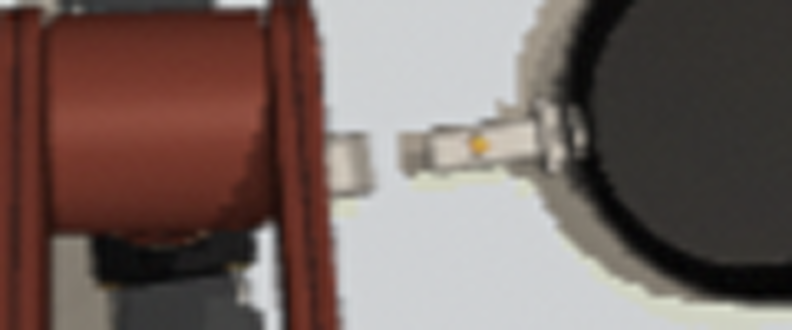

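In the crop, the tube mouth is centred near (369,164), the stub tip near (402,155) and the button at (479,145). All are about 4 crop px below their projections, so tube and stub are in line. I'll check the settled pose.

>>> creep_tool(ticks="0,0,0,0,0,0,0.01;0,0,0,0,0,0,0.01")

```text
clock: 6.45
position: [0.4303, 0.0854, 0.0984]
orientation: [0.661, 0.75, 0.0, 0.0]
ft_force: [0.4, 0.4, -1.1]
finger_gap: 0.0275
finger_force: 50.0
```

Run:
```python
from h import *
from workcell import ctrl, grab_frame
s=ctrl.get_state();M=R.from_quat(s["orientation"]).as_matrix();w=np.load("w2.npz")
print(s["position"],M.round(4),"shift in w2 tool",((s["position"]-w["p"])@R.from_quat(w["q"]).as_matrix()*1e3).round(2),s["ft_force"])
```

```text
[0.43034162 0.0854031  0.09839304] [[-1.264e-01  9.920e-01  1.300e-03]
 [ 9.920e-01  1.264e-01  0.000e+00]
 [-1.000e-04  1.300e-03 -1.000e+00]] shift in w2 tool [220.94  74.55 101.29] [ 0.37863425  0.41447194 -1.14781587]
```

To row units: -0.04 m / 0.8 = -0.05, -0.038 m / 0.8 = -0.0475.

>>> creep_tool(ticks="-0.01,0,0,0,0,0,0.01;-0.02,0,0,0,0,0,0.01;-0.0275,0,0,0,0,0,0.01;-0.0325,0,0,0,0,0,0.01;-0.0363,0,0,0,0,0,0.01;-0.04,0,0,0,0,0,0.01;-0.0438,0,0,0,0,0,0.01;-0.0475,0,0,0,0,0,0.01;-0.05,0,0,0,0,0,0.01;-0.05,0,0,0,0,0,0.01")

```text
clock: 7.45
position: [0.435, 0.0456, 0.0978]
orientation: [0.661, 0.75, 0.0, 0.0]
ft_force: [0.7, -0.5, -1.7]
finger_gap: 0.0276
finger_force: 50.0
```

Run:
```python
from h import *
from workcell import ctrl, grab_frame
s=ctrl.get_state();w=np.load("w2.npz")
M=R.from_quat(w["q"]).as_matrix();print("shift in w2 tool",((s["position"]-w["p"])@M*1e3).round(2),"force tool",(s["ft_force"]@M).round(1),s["moment"].round(2))
```

```text
shift in w2 tool [180.9   74.06 101.9 ] force tool [-0.6  0.6  1.7] [-0.03  0.08 -0.02]
```

There is no contact force with the mouth 11 mm past the tip, so the tube is on the stub. I'll continue over the button.

To row units: -0.028 m / 0.8 = -0.035, -0.026 m / 0.8 = -0.0325.

>>> creep_tool(ticks="-0.005,0,0,0,0,0,0.01;-0.01,0,0,0,0,0,0.01;-0.0138,0,0,0,0,0,0.01;-0.0175,0,0,0,0,0,0.01;-0.0213,0,0,0,0,0,0.01;-0.025,0,0,0,0,0,0.01;-0.0288,0,0,0,0,0,0.01;-0.0325,0,0,0,0,0,0.01;-0.035,0,0,0,0,0,0.01;-0.035,0,0,0,0,0,0.01")

```text
clock: 8.45
position: [0.4389, 0.0174, 0.098]
orientation: [0.661, 0.751, -0.0, 0.001]
ft_force: [-0.1, -1.0, 1.5]
finger_gap: 0.0278
finger_force: 50.0
```

Run:
```python
from h import *
from workcell import ctrl, grab_frame
s=ctrl.get_state();w=np.load("w2.npz")
M=R.from_quat(w["q"]).as_matrix();print("shift in w2 tool",((s["position"]-w["p"])@M*1e3).round(2),"force tool",(s["ft_force"]@M).round(1),s["moment"].round(2))
```

```text
shift in w2 tool [152.43  74.34 101.62] force tool [-0.9 -0.2 -1.5] [-0.47 -0.    0.03]
```

To row units: -0.017 m / 0.8 = -0.0213, -0.016 m / 0.8 = -0.02.

>>> creep_tool(ticks="-0.0038,0,0,0,0,0,0.01;-0.0075,0,0,0,0,0,0.01;-0.0113,0,0,0,0,0,0.01;-0.0138,0,0,0,0,0,0.01;-0.0163,0,0,0,0,0,0.01;-0.0181,0,0,0,0,0,0.01;-0.02,0,0,0,0,0,0.01;-0.0213,0,0,0,0,0,0.01;-0.0213,0,0,0,0,0,0.01;-0.0213,0,0,0,0,0,0.01")

```text
clock: 9.45
position: [0.4404, 0.0012, 0.0975]
orientation: [0.661, 0.751, -0.0, -0.0]
ft_force: [-0.5, 0.6, -1.2]
finger_gap: 0.0276
finger_force: 50.0
```

Run:
```python
from h import *
from workcell import ctrl, grab_frame
s=ctrl.get_state();w=np.load("w2.npz")
M=R.from_quat(w["q"]).as_matrix();print("shift in w2 tool",((s["position"]-w["p"])@M*1e3).round(2),"force tool",(s["ft_force"]@M).round(1),s["moment"].round(2))
f=grab_frame("top");b=f["color"][195:245,225:345];cv2.imwrite("pics/c3.png",cv2.resize(b,None,fx=6.6,fy=6.6,interpolation=cv2.INTER_CUBIC))
```

```text
shift in w2 tool [136.16  73.78 102.09] force tool [ 0.6 -0.5  1.2] [-0.06  0.03 -0.02]
```

View pics/c3.png

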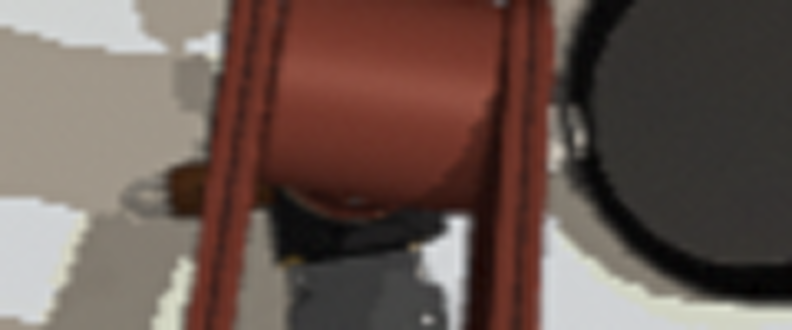

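The lateral force and moment have fallen back to about zero at the seat position, which suggests the button has popped up. The crop shows the pan unmoved at (575,130) and the arm hiding the tube. I'll release, lift, back off and look.

>>> creep_tool(ticks="0,0,0,0,0,0,0.06;0,0,0,0,0,0,0.06;0,0,0,0,0,0,0.06;0,0,0,0,0,0,0.06;0,0,0,0,0,0,0.06;0,0,-0.025,0,0,0,0.06;0,0,-0.0625,0,0,0,0.06;0,0,-0.1125,0,0,0,0.06;0.0375,0,-0.15,0,0,0,0.06;0.0875,0,-0.1625,0,0,0,0.06;0.1375,0,-0.1625,0,0,0,0.06;0.1875,0,-0.1625,0,0,0,0.06;0.2375,0,-0.1625,0,0,0,0.06;0.2875,0,-0.1625,0,0,0,0.06;0.3125,0,-0.1625,0,0,0,0.06;0.3125,0,-0.1625,0,0,0,0.06;0.3125,0,-0.1625,0,0,0,0.06")

```text
clock: 11.2
position: [0.4087, 0.2491, 0.2275]
orientation: [0.66, 0.751, -0.0, 0.0]
ft_force: [0.8, -0.3, -0.1]
finger_gap: 0.06
finger_force: 0.0
```

Run:
```python
from h import *
from workcell import ctrl, grab_frame
f=grab_frame("top");b=f["color"][190:250,205:365];cv2.imwrite("pics/c4.png",cv2.resize(b,None,fx=5,fy=5,interpolation=cv2.INTER_CUBIC))
```

```text
(no output)
```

View pics/c4.png

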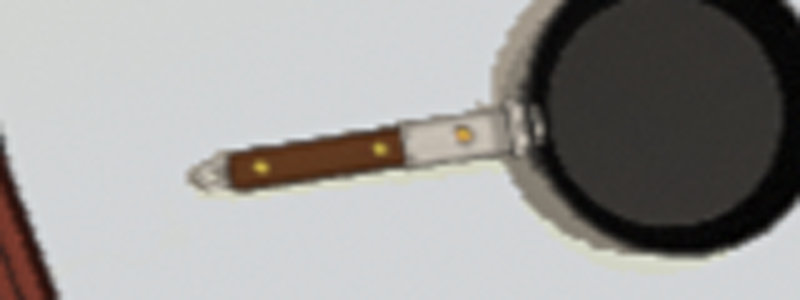

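The picture shows the handle in line on the pan, with the brass button in the tube's hole at (463,134), the tube end at the collar and the arm clear. I'll hand it in.

```bash
python3 -c "
from workcell import ctrl, grab_frame
print(ctrl.hand_in())"
```

```text
the job is handed in; nothing more can be done
None
```

The handle is on the pan's stub with the brass button showing in the tube's hole and the gripper clear, and I handed the job in at about 11 s; no verdict was returned.

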